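Put the laundry token in the jar and cover it

TASK

Somebody has returned the laundry token through the wall slot: lift the tin flap of the drop box, take the big white token out of its cradle and put it in the jar. Set the glass lid that fits the jar gently on the rim so that it sits fully seated and level, and leave the flap shut again. Keep the jar upright, and do not disturb the smaller lid, the rubber wedge or the iron key.

Things in the scene. Friction and masses are not known exactly. Their poses are not given: they have to be found in the camera images.
- dropbox: Fixed green plywood box, 140 (its x) x 150 (y) x 85 mm high, walls 6 mm, open on top under the tin flap. Origin: centre of its underside; z up, x from the front (flap ball) to the hinged back; yaw within 0.3 rad. 20 mm in front of its middle a wooden cradle holds the token on edge: two cheeks 80 mm long in x, 8 mm thick, 14 mm apart in y, tops 30 mm above the shelf. With the flap up it is reached from above.
- flap (a joint): Angle of the tin flap, rad: 0 shut (lying level on the box), grows as its front is lifted, 1.57 upright, stop at 2.1 (leaning back, which leaves the most room above the box). Its hinge is stiff and the flap stays where it is left; 2 to 3 N at the ball moves it. It may start slightly ajar.
- flap_ball (a point): Centre of the dark wooden ball, 26 mm across, on a 12 mm wide, 16 mm long tongue at the flap's front edge; moves with the flap. In the flap's plane, 170 mm from the hinge line; shut, it is 30 mm in front of the box's wall and 87 mm above the shelf. Pinched from above on its sides along the box's y, it can turn between the fingers while the flap swings.
- flap_hinge (a point): Fixed point in the middle of the flap's hinge line, which runs along the box's y, 70 mm behind the box's centre and 87 mm above the shelf. With angle a the ball is at 170 mm times (-cos a along the box's x, sin a up) from here.
- token: White plastic laundry token, a disc 64 mm in diameter, 10 mm thick, 35 g. Origin: its centre; its y is the disc's axis. At the start it stands on edge in the cradle, 20 mm in front of the drop box's middle, faces towards the box's +y and -y, centre 42 mm and top 74 mm above the shelf, hidden under the flap.
- jar: White glazed round jar standing open on the shelf, loose, about 0.65 kg: 112 mm outer diameter, 95 mm high, wall 5 mm (mouth 102 mm wide), inside floor 6 mm above its foot. Origin: centre of its underside, z up.
- jar_rim (a point): Centre of the jar's mouth, at the level of the rim, 95 mm above the jar's foot; its z is the jar's.
- lid: The jar's clear glass lid, the larger of two, right way up, 0.24 kg: disc 120 mm in diameter, 6 mm thick, over a round spigot, 92 mm wide tapering to 84, 8 mm deep, that goes inside the jar's mouth; on top a glass knob 30 mm in diameter, 20 to 46 mm above the spigot's bottom, on a thinner neck. Origin: centre of the spigot's bottom, z up; seated, it lies 8 mm below the rim.
- small_lid: Bystander: a smaller clear glass lid of the same form, disc 76 mm in diameter with the same 30 mm knob, 46 mm high. Too small for the jar. Origin: centre of its underside.
- wedge: Bystander: black rubber door wedge, 120 x 45 x 32 mm. Origin: centre of its underside.
- key: Bystander: cast-iron key, 120 mm long, 10 mm thick, lying flat. Origin: on the shelf under the middle of its length.
There are look-alikes about, which are no part of the job. What is shaped like the lid but pink or red is not meant. Several things have the shape of the dropbox; the one meant has the colours described above.

How it is judged:
By the outcome, as a careful person would: the job done as asked, in the order asked, and still so for the second after the job is handed in, with the robot touching nothing.
It also fails if it takes over 72 s, if anything falls off the work surface, if the arm or the gripper's body presses on something with over 40 N, if the wrist force passes 120 N, or if a joint passes its speed limit or range.

ROBOT

A 6-joint arm with a two-finger parallel gripper is mounted at the origin on the work surface. World frame = base frame: x ahead of the robot, y to its left, z up, the work surface at z = 0. Lengths are in m, angles in rad, forces in N, time in s.
With the tool pointing down it reaches from about 0.225 to 0.875 m from the base axis. Payload 3.4 kg.
Tool frame: the origin (TCP) lies at the very end of the fingers, on their centre line; the grasp point (between the pads) lies 19 mm behind it (manip.hold_point_z is the distance from the TCP to the grasp point, in m); z points along the fingers, y is the line along which they close (so a half turn about z gives the same grasp; the last joint's range is limited). The gripper opens to 85 mm and grips with 20 to 120 N. Pads are 22 mm wide; open, the fingers measure 114 mm over their backs; the gripper's body (76 mm by 85 mm) begins 54 mm behind the grasp point. The pads swing forward as they close: fully open they stand 13 mm farther back than shut.
Start: joints at [1.207, 0.276, 1.505, -0, 1.361, -0.121], TCP at [0.138, 0.558, 0.231] pointing down, gripper open.
Joint ranges: [-2.89, 2.89], [-0.75, 2.08], [0.22, 2.7], [-1.18, 4.32], [0.11, 2.71], [-2.7, 2.7]. Speed limits (rad/s): [2.57, 2.57, 3.14, 3.14, 3.14, 3.14].

INTERFACE

Orientations are given as a unit quaternion [w, x, y, z].
In Python, from rig import readout, viewer, order, manip gives the robot as it stands. The module is installed in compiled form; this text tells all that it offers.
- The arm moves only by the tool send_rows, never from a script. Its arguments are lists of equal length, an entry for each row: "xyz": the shift along the world's x, y, z in m, a list of three; "delta_rot": the turn, a rotation vector about the world's x, y, z in degrees, a list of three. In form: {"xyz": [[tx, ty, tz], ...], "delta_rot": [[wx, wy, wz], ...]}. A call has 1 to 12 rows; each row shifts and turns the commanded pose from where the row before left it; what a row does not reach is not made up. A row lasts 1/10 s, in which the tool goes at most 50 mm and 8.59 degrees, less where a joint would pass 70% of its speed; a pose out of reach is approached as far as the arm can. A call with a gripper value outside its range is refused whole. "gripper" is the finger opening in m, from 0 to 0.0854, set as the call begins (left out, the last holds). The fingers move at their own pace and stop on an object; "force" is the grip in N (left out, the last holds). Time passes only in rows, so rows that do not move let the fingers close. It gives the time, the measured TCP pose, the force, the opening and the grip force at its end, in the units of the state.
- readout.get_state(): the state, without advancing time (a new reading comes with each control period).
- viewer.get_image(name): name is "side" or "top" or "wrist"; returns a dict with "color" (480x640x3 uint8, red, green, blue), "depth" (480x640 float32, m along the optical axis (not along the pixel's ray), 0 where there is no reading), "K" (3x3 intrinsics, pixels), "dist" ([k1, k2, p1, p2, k3] as OpenCV has them; the pictures are not rectified), "camera_from_world" (4x4, takes a point from world to camera coordinates). Camera axes: x right, y up, looking along -z (the intrinsics and any distortion apply to the point x, -y, -z); pixel columns grow to the right and rows downward; lengths in m; the calibration is good to about 2 mm. A picture is of the moment at which its call begins.
- order.sign_off(): hands the job in; it is judged then, once.
The state is a dict: "clock": time; "qpos": joint angles; "qd": joint speeds; "effort": joint torques, N m; "position": TCP position; "ee_rot": TCP orientation; "contact_force": force on the tool from outside, world axes, zero at the start; "moment": the same for the moment, N m; "width": finger opening in m; "gripper_force": force on a finger pad.
Only numpy, scipy, OpenCV 4.12 (cv2) and the standard library are available. Lean on these libraries where they do the work, as an engineer would, in place of code of your own. Each camera call takes 0.05 s, during which the arm holds its last target. There are 200 camera calls.

## Working session

There is one attempt and no reset: what is moved stays moved. The work goes in short steps, Python scripts to look and compute and a tool call to move; the robot and the scene stay as the last step left them, time stands still between calls to the robot, and variables do not carry over. Pictures are saved under pics/ and viewed, at most 10 in all, crops included, and the job is handed in when it is done.

Besides the shell and the picture viewer there is one more tool, called after "Emit:" in YAML: its name, and indented under it one key for each argument. send_rows: Moves the arm, as the interface text tells. Its arguments: {"type":"object","properties":{"xyz":{"type":"array"},"delta_rot":{"type":"array"},"gripper":{"type":"number"},"force":{"type":"number"}},"required":["xyz","delta_rot"]}

```bash
mkdir -p pics; cat > h.py <<'E'
import numpy as np, cv2
from rig import readout, viewer, order, manip
def grab(n):
    im=viewer.get_image(n); np.savez(''+n+'.npz',**im); return im
def load(n): return dict(np.load(''+n+'.npz'))
def ray(im,uv):
    uv=np.array(uv,float).reshape(-1,1,2)
    p=cv2.undistortPoints(uv,im['K'],im['dist']).reshape(-1,2)
    T=im['camera_from_world']; R,t=T[:3,:3],T[:3,3]
    d=np.c_[p[:,0],-p[:,1],-np.ones(len(p))]
    return -R.T@t, d@R
def onplane(im,uv,z):
    o,d=ray(im,uv); s=(z-o[2])/d[:,2]; return o+s[:,None]*d
def atdepth(im,uv):
    o,d=ray(im,uv); uv=np.array(uv,int).reshape(-1,2); return o+im['depth'][uv[:,1],uv[:,0]][:,None]*d
def save(im,n,box=None,s=1):
    c=im['color']
    if box: c=c[box[1]:box[3],box[0]:box[2]]
    cv2.imwrite('pics/'+n,cv2.resize(c[:,:,::-1],None,fx=s,fy=s,interpolation=cv2.INTER_CUBIC))
E
python3 - <<'E'
from h import *
for n in ('top','side'):
    im=grab(n); save(im,n+'0.png'); print(n,im['K'][0,0],np.linalg.inv(im['camera_from_world'])[:3,3],(im['depth']>0).mean())
s=readout.get_state(); print(s)
E
```

```text
top 527.3449346695866 [ 0.3133993  -0.02770474  1.16684806] 0.9961458333333333
side 496.63757116633303 [0.35360956 0.86250947 0.80909438] 0.99587890625
{'clock': 0.1, 'qpos': array([ 1.20700253e+00,  2.76532448e-01,  1.50600472e+00, -2.57244024e-06,
        1.36073658e+00, -1.20993275e-01]), 'qd': array([ 0.00044325, -0.00124081, -0.00204499,  0.00085054,  0.00119701,
        0.00031723]), 'effort': array([ 1.60989610e-03, -4.17700303e+01, -2.46403152e+01, -7.40991140e-05,
        5.61227920e-03, -3.70018222e-05]), 'position': array([0.13807201, 0.55767945, 0.23052656]), 'ee_rot': array([-2.00533408e-04,  1.21101973e-01,  9.92639716e-01, -8.16278519e-04]), 'contact_force': array([ 0.2346353 ,  0.97899184, -0.49776931]), 'moment': array([-0.01078437, -0.04689309,  0.03237421]), 'gripper_force': 0.0, 'width': 0.08547580701216148}
```

View pics/top0.png

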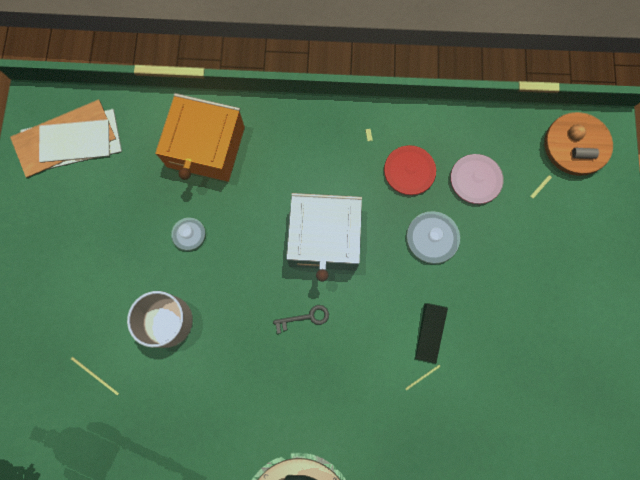

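View pics/side0.png

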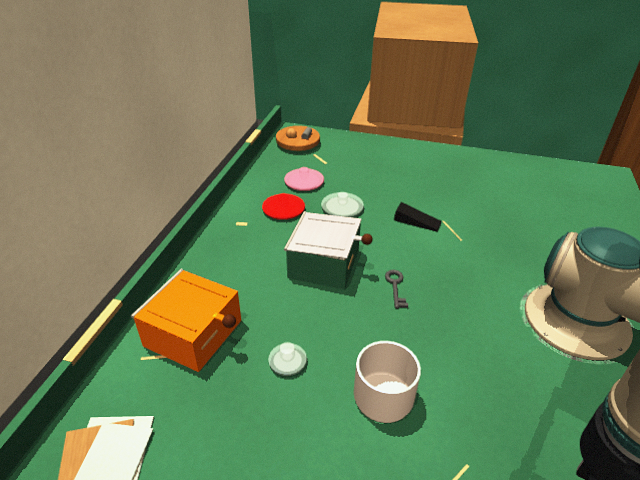

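The top picture shows two box-shaped things. The one at (325,230) has a green body and a tin-grey flap, with its ball at (322,275), and fits the description. The one at (200,138) is all orange, a look-alike. There are three disc lids: clear glass at (433,237), which is meant, red at (410,170) and pink at (477,179). The small glass lid is at (188,234), the jar at (160,321), the key at (302,319) and the wedge at (431,333). I'll confirm the box and lid in one enlarged crop and measure.

```bash
python3 - <<'E'
from h import *
im=load('top'); save(im,'crop1.png',(270,140,520,300),3)
hsv=cv2.cvtColor(im['color'],cv2.COLOR_RGB2HSV)
for n,p in dict(boxbody=(300,264),flap=(325,230),ball=(322,275),lid=(450,250),knob=(436,234),jarwall=(135,321),shelf=(400,280),hingebar=(325,196)).items():
    print(n,hsv[p[1],p[0]],atdepth(im,[p])[0].round(4))
E
```

```text
boxbody [22 74 93] [0.5021 0.0224 0.0505]
flap [100  26 218] [ 0.5684 -0.0278  0.0971]
ball [ 11 112 100] [ 0.4715 -0.0259  0.111 ]
lid [ 93  36 148] [ 0.556  -0.3082  0.0116]
knob [105  36 220] [ 0.5829 -0.2697  0.046 ]
jarwall [21 43 94] [0.3651 0.3578 0.0575]
shelf [ 68  96 128] [ 0.4854 -0.1999 -0.0019]
hingebar [ 33  26 197] [ 0.6451 -0.0245  0.0878]
```

View pics/crop1.png

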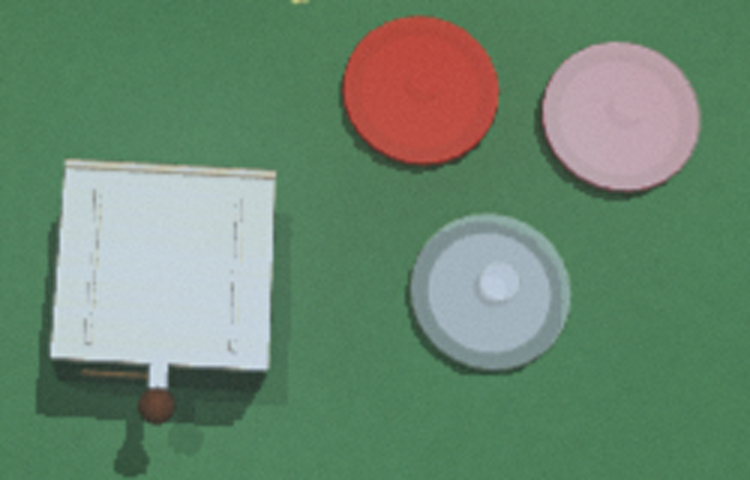

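The crop confirms both: the grey-flapped box with its hinge bar at the back and ball in front, and the clear lid between the red and pink look-alikes. Next I take the exact positions.

```bash
cat > m.py <<'E'
from h import *
def circ(P):
    A=np.c_[2*P[:,:2],np.ones(len(P))]; s=np.linalg.lstsq(A,(P[:,:2]**2).sum(1),rcond=None)[0]
    return s[:2],np.sqrt(s[2]+s[:2]@s[:2])
def cloud(im,box):
    x0,y0,x1,y1=box; u,v=np.meshgrid(np.arange(x0,x1),np.arange(y0,y1)); uv=np.c_[u.ravel(),v.ravel()]
    P=atdepth(im,uv); ok=im['depth'][uv[:,1],uv[:,0]]>0; return uv[ok],P[ok],im['color'][uv[:,1],uv[:,0]][ok].astype(int)
def hull_edge(uv,im,z):
    h=cv2.convexHull(uv.astype(np.int32)).reshape(-1,2); return onplane(im,h,z)
E
python3 - <<'E'
from m import *
im=load('top')
uv,P,C=cloud(im,(398,205,468,270))
k=P[:,2]>0.006; print('lid disc',circ(hull_edge(uv[k],im,.012)),np.median(P[k,2]))
k=P[:,2]>0.040; print('lid knob',P[k].mean(0),circ(hull_edge(uv[k],im,.046)),k.sum())
uv,P,C=cloud(im,(165,212,212,256))
k=P[:,2]>0.006; print('small disc',circ(hull_edge(uv[k],im,.012)))
uv,P,C=cloud(im,(115,280,205,360))
k=abs(P[:,2]-.095)<.006; q=P[k]; print('jar rim',circ(q),circ(hull_edge(uv[k],im,.095)),k.sum(),np.median(q[:,2]))
k=(P[:,2]<.02)&(np.hypot(*(uv-[160,320]).T)<22); print('jar floor',np.median(P[k,2]),k.sum())
uv,P,C=cloud(im,(275,180,375,295))
hsv=cv2.cvtColor(im['color'],cv2.COLOR_RGB2HSV)[uv[:,1],uv[:,0]].astype(int)
k=(C[:,0]>C[:,1]*1.3)&(uv[:,1]>266)&(abs(uv[:,0]-322)<12)&(P[:,2]>.06); print('ball',k.sum(),uv[k].mean(0),P[k].mean(0),P[k,2].max(),circ(hull_edge(uv[k],im,.098)))
print(' ball ctr on z', [onplane(im,[uv[k].mean(0)],z)[0].round(4) for z in (.087,.095,.105)])
k=(P[:,2]>.08)&(hsv[:,2]>170)&(hsv[:,1]<50)&(uv[:,1]<268)
A=np.c_[P[k,:2],np.ones(k.sum())]; print('flap plane',np.linalg.lstsq(A,P[k,2],rcond=None)[0],k.sum(),P[k,2].min(),P[k,2].max())
m=np.zeros((480,640),np.uint8); kk=k&(uv[:,1]<264); m[uv[kk,1],uv[kk,0]]=255
m=cv2.morphologyEx(cv2.morphologyEx(m,cv2.MORPH_CLOSE,np.ones((5,5))),cv2.MORPH_OPEN,np.ones((7,7)))
c=max(cv2.findContours(m,0,1)[0],key=cv2.contourArea); r=cv2.approxPolyDP(c,6,True).reshape(-1,2); print(r)
print(atdepth(im,np.clip(r+np.sign([325,230]-r)*2,0,639)).round(4))
R=cv2.minAreaRect(c); print(R)
b=onplane(im,cv2.boxPoints(R),.09); print(b.round(4))
E
```

```text
lid disc (array([ 0.58582926, -0.27080527]), np.float64(0.061161593142975104)) 0.013453274155624362
lid knob [ 0.58452735 -0.26957254  0.04510145] (array([ 0.5841998 , -0.26935624]), np.float64(0.014504127077222827)) 140
small disc (array([0.5629716 , 0.27982172]), np.float64(0.04073127931972375))
jar rim (array([0.37115791, 0.30567695]), np.float64(0.05363729866885524)) (array([0.37101477, 0.30519424]), np.float64(0.056227144414812476)) 487 0.09363408483117319
jar floor 0.005601941683052836 1337
ball 43 [322.04651163 273.88372093] [ 0.47382777 -0.02593151  0.1104166 ] 0.11459793031857979 (array([ 0.47547688, -0.02599539]), np.float64(0.007476547492910208))
 ball ctr on z [array([ 0.4774, -0.0259,  0.087 ]), array([ 0.4762, -0.0259,  0.095 ]), array([ 0.4746, -0.0259,  0.105 ])]
flap plane [-0.07270813  0.00022127  0.13520864] 4649 0.08247092008794232 0.10397381539057737
[[292 194]
 [288 258]
 [358 262]
 [361 197]]
[[ 0.6427  0.0417  0.0853]
 [ 0.5101  0.0419  0.0962]
 [ 0.5079 -0.0944  0.0974]
 [ 0.6417 -0.0971  0.0881]]
((324.2943115234375, 227.76052856445312), (71.66858673095703, 66.74315643310547), 2.045408248901367)
[[ 0.5029  0.0474  0.09  ]
 [ 0.6472  0.051   0.09  ]
 [ 0.6487 -0.1017  0.09  ]
 [ 0.5045 -0.101   0.09  ]]
```

Emit:
send_rows:
  xyz:
    - [0.017, -0.03, 0]
    - [0.017, -0.03, 0]
    - [0.017, -0.03, 0]
    - [0.017, -0.03, 0]
    - [0.017, -0.03, 0]
    - [0.017, -0.03, 0]
    - [0.017, -0.03, 0]
    - [0.017, -0.03, 0]
    - [0.017, -0.03, 0]
    - [0.017, -0.03, 0]
    - [0.017, -0.03, 0]
    - [0.017, -0.03, 0]
  delta_rot:
    - [0, 0, 1.2]
    - [0, 0, 1.2]
    - [0, 0, 1.2]
    - [0, 0, 1.2]
    - [0, 0, 1.2]
    - [0, 0, 1.2]
    - [0, 0, 1.2]
    - [0, 0, 1.2]
    - [0, 0, 1.2]
    - [0, 0, 1.2]
    - [0, 0, 1.2]
    - [0, 0, 1.2]
  gripper: 0.06
  force: 40

```text
clock: 1.3
position: [0.3424, 0.1968, 0.2311]
ee_rot: [-0.0, -0.005, 1.0, 0.0]
contact_force: [0.1, -0.7, 0.2]
width: 0.0605
gripper_force: 0.0
```

Emit:
send_rows:
  xyz:
    - [0.017, -0.03, 0]
    - [0.017, -0.03, 0]
    - [0.017, -0.03, 0]
    - [0.017, -0.03, 0]
    - [0.017, -0.03, 0]
    - [0.017, -0.03, 0]
    - [0.017, -0.03, 0]
    - [0.01, -0.014, 0]
    - [0, 0, -0.02]
    - [0, 0, -0.02]
    - [0, 0, 0]
    - [0, 0, 0]
  delta_rot:
    - [0, 0, 0]
    - [0, 0, 0]
    - [0, 0, 0]
    - [0, 0, 0]
    - [0, 0, 0]
    - [0, 0, 0]
    - [0, 0, 0]
    - [0, 0, 0]
    - [0, 0, 0]
    - [0, 0, 0]
    - [0, 0, 0]
    - [0, 0, 0]

```text
clock: 2.5
position: [0.471, -0.0254, 0.1913]
ee_rot: [-0.0, -0.004, 1.0, 0.0]
contact_force: [0.1, 0.6, 0.8]
width: 0.06
gripper_force: 0.0
```

```bash
python3 - <<'E'
from h import *
s=readout.get_state(); print(s['clock'],s['position'],s['ee_rot'],s['contact_force'])
im=grab('wrist'); save(im,'w1.png'); print(np.linalg.inv(im['camera_from_world'])[:3,3])
E
```

```text
2.5 [ 0.47096178 -0.025379    0.19131976] [-4.99606888e-04 -4.44250463e-03  9.99989962e-01  3.00799210e-04] [0.09697488 0.55784344 0.83746396]
[ 0.39724325 -0.02636867  0.33384981]
```

View pics/w1.png

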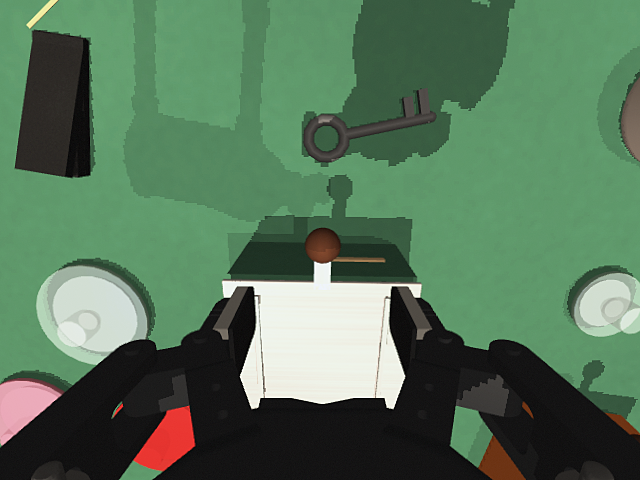

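The wrist view shows the ball centred at about (322,245), the flap edge at row 282, and both fingers clear to either side.

```bash
python3 - <<'E'
from m import *
im=load('wrist')
uv,P,C=cloud(im,(295,220,350,270))
k=(C[:,0]>C[:,1]*1.3)&(P[:,2]>.06)&(np.hypot(*(uv-[322,245]).T)<25)
(c,r)=cv2.minEnclosingCircle(uv[k].astype(np.float32)); print(k.sum(),c,r,P[k,2].max())
A=np.c_[2*P[k],np.ones(k.sum())]; s=np.linalg.lstsq(A,(P[k]**2).sum(1),rcond=None)[0]; print('sphere',s[:3],np.sqrt(s[3]+s[:3]@s[:3]))
o,d=ray(im,[c]); t=load('top')
for z in (.087,.095,.099,.103): print(onplane(im,[c],z)[0].round(4))
# flap front edge
uv,P,C=cloud(im,(225,262,310,300)); 
def edge(x): 
    col=im['color'][:,x].astype(int).sum(1); 
    return [x, 265+np.argmax(np.diff(col[265:300]))+.5]
E=np.array([edge(x) for x in list(range(235,305,5))+list(range(340,410,5))]); W=onplane(im,E,.098); 
print(E[::5],np.polyfit(W[:,1],W[:,0],1), 'yaw=-slope')
E
```

```text
966 (322.5638427734375, 245.39361572265625) 17.755054473876953 0.1133599138702068
sphere [ 0.47357149 -0.02541661  0.09997036] 0.012546604884728313
[ 0.478  -0.0255  0.087 ]
[ 0.4753 -0.0255  0.095 ]
[ 0.474  -0.0255  0.099 ]
[ 0.4727 -0.0256  0.103 ]
[[235.  280.5]
 [260.  280.5]
 [285.  281.5]
 [345.  282.5]
 [370.  282.5]
 [395.  283.5]] [-0.00135222  0.50365863] yaw=-slope
```

Emit:
send_rows:
  xyz:
    - [0.003, 0, -0.018]
    - [0, 0, -0.018]
    - [0, 0, -0.018]
    - [0, 0, -0.018]
    - [0, 0, -0.018]
    - [0, 0, -0.018]
    - [0, 0, 0]
  delta_rot:
    - [0, 0, 0]
    - [0, 0, 0]
    - [0, 0, 0]
    - [0, 0, 0]
    - [0, 0, 0]
    - [0, 0, 0]
    - [0, 0, 0]

```text
clock: 3.25
position: [0.4734, -0.0253, 0.0826]
ee_rot: [-0.001, -0.005, 1.0, 0.0]
contact_force: [-0.6, 0.5, -0.0]
width: 0.0601
gripper_force: 0.0
```

Emit:
send_rows:
  xyz:
    - [0, 0, 0]
    - [0, 0, 0]
    - [0, 0, 0]
    - [0, 0, 0]
    - [0, 0, 0]
    - [0, 0, 0]
  delta_rot:
    - [0, 0, 0]
    - [0, 0, 0]
    - [0, 0, 0]
    - [0, 0, 0]
    - [0, 0, 0]
    - [0, 0, 0]
  gripper: 0.015
  force: 30

```text
clock: 3.85
position: [0.4753, -0.0252, 0.0839]
ee_rot: [0.001, -0.004, 1.0, 0.001]
contact_force: [2.1, 5.4, 0.2]
width: 0.024
gripper_force: 29.4
```

```bash
python3 - <<'E'
import numpy as np
a=np.linspace(0.0736,2.06,25)
p=.17*np.c_[-np.cos(a),np.sin(a)]; print((np.diff(p,axis=0)).round(4).tolist())
E
```

```text
[[0.0016, 0.014], [0.0028, 0.0138], [0.0039, 0.0135], [0.005, 0.0131], [0.0061, 0.0127], [0.0071, 0.0121], [0.0081, 0.0115], [0.009, 0.0108], [0.0099, 0.01], [0.0107, 0.0092], [0.0114, 0.0083], [0.012, 0.0073], [0.0126, 0.0063], [0.0131, 0.0052], [0.0135, 0.0041], [0.0137, 0.003], [0.0139, 0.0018], [0.014, 0.0007], [0.0141, -0.0005], [0.014, -0.0016], [0.0138, -0.0028], [0.0135, -0.0039], [0.0131, -0.005], [0.0127, -0.0061]]
```

Emit:
send_rows:
  xyz:
    - [0.0016, 0, 0.014]
    - [0.0028, 0, 0.0138]
    - [0.0039, 0, 0.0135]
    - [0.005, 0, 0.0131]
    - [0.0061, 0, 0.0127]
    - [0.0071, 0, 0.0121]
    - [0.0081, 0, 0.0115]
    - [0.009, 0, 0.0108]
    - [0.0099, 0, 0.01]
    - [0.0107, 0, 0.0092]
    - [0.0114, 0, 0.0083]
    - [0.012, 0, 0.0073]
  delta_rot:
    - [0, 0, 0]
    - [0, 0, 0]
    - [0, 0, 0]
    - [0, 0, 0]
    - [0, 0, 0]
    - [0, 0, 0]
    - [0, 0, 0]
    - [0, 0, 0]
    - [0, 0, 0]
    - [0, 0, 0]
    - [0, 0, 0]
    - [0, 0, 0]

```text
clock: 5.05
position: [0.5603, -0.0259, 0.2192]
ee_rot: [-0.002, -0.004, 1.0, 0.0]
contact_force: [-1.7, 1.5, -4.1]
width: 0.0236
gripper_force: 29.6
```

Emit:
send_rows:
  xyz:
    - [0.0126, 0, 0.0063]
    - [0.0131, 0, 0.0052]
    - [0.0135, 0, 0.0041]
    - [0.0137, 0, 0.003]
    - [0.0139, 0, 0.0018]
    - [0.014, 0, 0.0007]
    - [0.0141, 0, -0.0005]
    - [0.014, 0, -0.0016]
    - [0.0138, 0, -0.0028]
    - [0.0135, 0, -0.0039]
    - [0.0131, 0, -0.005]
    - [0.0127, 0, -0.0061]
  delta_rot:
    - [0, 0, 0]
    - [0, 0, 0]
    - [0, 0, 0]
    - [0, 0, 0]
    - [0, 0, 0]
    - [0, 0, 0]
    - [0, 0, 0]
    - [0, 0, 0]
    - [0, 0, 0]
    - [0, 0, 0]
    - [0, 0, 0]
    - [0, 0, 0]

```text
clock: 6.25
position: [0.7247, -0.0262, 0.2203]
ee_rot: [-0.0, -0.004, 1.0, -0.0]
contact_force: [-0.1, 0.3, -0.8]
width: 0.0151
gripper_force: 0.0
```

Emit:
send_rows:
  xyz:
    - [0, 0, 0]
    - [0, 0, 0]
    - [0, 0, 0]
    - [0, 0, 0]
  delta_rot:
    - [0, 0, 0]
    - [0, 0, 0]
    - [0, 0, 0]
    - [0, 0, 0]
  gripper: 0.055

```text
clock: 6.65
position: [0.7235, -0.0258, 0.2215]
ee_rot: [0.0, -0.004, 1.0, -0.0]
contact_force: [-0.2, -0.2, 0.1]
width: 0.0552
gripper_force: 0.0
```

The ball slipped out during the second half of the arc. I'll look.

```bash
python3 - <<'E'
from h import *
a=grab('side'); b=grab('wrist'); grab('top')
c=np.hstack([a['color'][150:450,200:600],b['color'][60:460:,120:520][:300]]); cv2.imwrite('pics/s2.png',c[:,:,::-1])
E
```

```text
(no output)
```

View pics/s2.png

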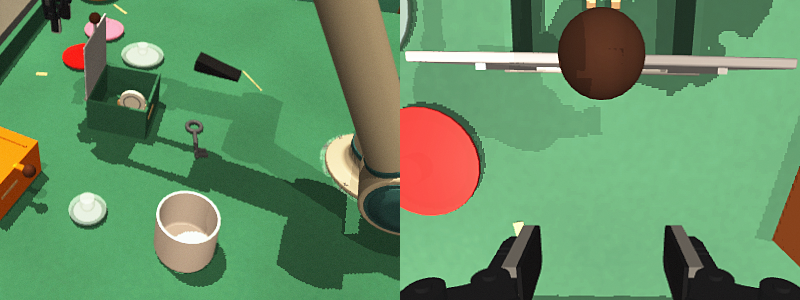

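The side crop shows the flap standing about upright at (97,55), the token visible in its cradle at (132,100). The wrist crop shows the ball at (601,53), ahead of the fingers.

```bash
python3 - <<'E'
from m import *
im=load('wrist')
uv,P,C=cloud(im,(260,50,380,190))
k=(C[:,0]>C[:,1]*1.3)&(P[:,2]>.2)
A=np.c_[2*P[k],np.ones(k.sum())]; s=np.linalg.lstsq(A,(P[k]**2).sum(1),rcond=None)[0]; print(k.sum(),'sphere',s[:3],np.sqrt(s[3]+s[:3]@s[:3]))
im=load('top')
uv,P,C=cloud(im,(290,190,370,270))
k=(C.min(1)>140)&(P[:,2]>.06)&(P[:,2]<.085)&(abs(P[:,1]+.025)<.012); print('token top',k.sum(),P[k].mean(0) if k.sum() else 0, P[k].min(0),P[k].max(0))
E
```

```text
6259 sphere [ 0.64420856 -0.02712462  0.2574117 ] 0.012469396607383817Traceback (most recent call last):
  File "<stdin>", line 8, in <module>
    return umr_minimum(a, axis, None, out, keepdims, initial, where)
ValueError: zero-size array to reduction operation minimum which has no identity
```

The flap is upright (about 1.57) and the token is clear of it, which leaves enough room. I'll go over the token.

Emit:
send_rows:
  xyz:
    - [0, 0, 0.03]
    - [0, 0, 0.03]
    - [0, 0, 0.03]
    - [-0.04, 0, 0]
    - [-0.04, 0, 0]
    - [-0.04, 0, 0]
    - [-0.04, 0, 0]
    - [-0.02, 0, -0.02]
    - [0, 0, -0.04]
    - [0, 0, -0.04]
    - [0, 0, 0]
    - [0, 0, 0]
  delta_rot:
    - [0, 0, 0]
    - [0, 0, 0]
    - [0, 0, 0]
    - [0, 0, 0]
    - [0, 0, 0]
    - [0, 0, 0]
    - [0, 0, 0]
    - [0, 0, 0]
    - [0, 0, 0]
    - [0, 0, 0]
    - [0, 0, 0]
    - [0, 0, 0]

```text
clock: 8.0
position: [0.544, -0.0259, 0.2115]
ee_rot: [-0.0, -0.004, 1.0, 0.0]
contact_force: [-0.5, 0.2, 0.0]
width: 0.0545
gripper_force: 0.0
```

```bash
python3 - <<'E'
from m import *
im=grab('wrist'); save(im,'w3.png',(160,60,480,300),2)
s=readout.get_state(); print(s['position'])
uv,P,C=cloud(im,(160,60,480,480))
b=(abs(P[:,0]-.555)<.06)&(abs(P[:,1]+.025)<.06)&(P[:,2]<.12)
k=b&(abs(P[:,1]+.025)<.012)&(P[:,2]>.036); print('token?',k.sum(),P[k].mean(0).round(4),P[k].min(0).round(4),P[k].max(0).round(4))
q=P[k&(P[:,2]>.06)]; print(len(q),q.mean(0).round(4),np.percentile(q,[2,98],axis=0).round(4) if len(q) else '')
if len(q): print(np.polyfit(q[:,0],q[:,1],1))
E
```

```text
[ 0.54516721 -0.02609028  0.21267815]
token? 1258 [ 0.5324 -0.0256  0.0691] [ 0.5012 -0.037   0.0373] [ 0.584  -0.013   0.0866]
1005 [ 0.5346 -0.0257  0.0734] [[ 0.5031 -0.0354  0.061 ]
 [ 0.5761 -0.0143  0.0859]]
[-0.02483502 -0.01245463]
```

View pics/w3.png

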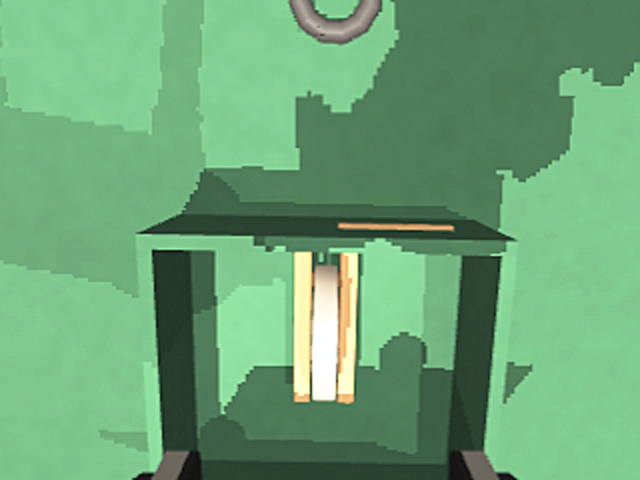

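The crop shows the token on edge at (325,330), between the two cheeks at x=302 and x=347, as described. I'll take its exact y and x.

```bash
python3 - <<'E'
from m import *
im=load('wrist')
uv,P,C=cloud(im,(300,190,350,265))
k=(C.min(1)>140)&(abs(P[:,1]+.026)<.015)&(P[:,2]>.045)&(P[:,0]>.512)&((C[:,0]-C[:,2])<50)
q=P[k]; print(len(q),np.percentile(q,[1,50,99],axis=0).round(4)); i=q[:,2]>.06;print(q[i].mean(0),np.polyfit(q[i,0],q[i,1],1))
A=np.c_[2*q[:,[0,2]],np.ones(len(q))]; s=np.linalg.lstsq(A,(q[:,[0,2]]**2).sum(1),rcond=None)[0]; print('circle xz',s[:2],np.sqrt(s[2]+s[:2]@s[:2]))
E
```

```text
747 [[ 0.5236 -0.0319  0.0523]
 [ 0.5474 -0.0265  0.07  ]
 [ 0.5798 -0.0214  0.0746]]
[ 0.54976984 -0.02625289  0.06966463] [-0.01133862 -0.02001926]
circle xz [0.55238092 0.04650423] 0.02748511565895183
```

Emit:
send_rows:
  xyz:
    - [0.008, 0, -0.03]
    - [0, 0, -0.03]
    - [0, 0, -0.03]
    - [0, 0, -0.03]
    - [0, 0, -0.025]
    - [0, 0, -0.015]
    - [0, 0, -0.013]
    - [0, 0, 0]
  delta_rot:
    - [0, 0, 0]
    - [0, 0, 0]
    - [0, 0, 0]
    - [0, 0, 0]
    - [0, 0, 0]
    - [0, 0, 0]
    - [0, 0, 0]
    - [0, 0, 0]
  gripper: 0.04

```text
clock: 8.85
position: [0.5533, -0.0261, 0.0383]
ee_rot: [0.0, -0.004, 1.0, -0.0]
contact_force: [0.0, -0.1, 0.1]
width: 0.0403
gripper_force: 0.0
```

Emit:
send_rows:
  xyz:
    - [0, 0, 0]
    - [0, 0, 0]
    - [0, 0, 0]
    - [0, 0, 0]
    - [0, 0, 0]
    - [0, 0, 0]
  delta_rot:
    - [0, 0, 0]
    - [0, 0, 0]
    - [0, 0, 0]
    - [0, 0, 0]
    - [0, 0, 0]
    - [0, 0, 0]
  gripper: 0.0
  force: 30

```text
clock: 9.45
position: [0.5535, -0.0261, 0.0391]
ee_rot: [0.002, -0.004, 1.0, -0.0]
contact_force: [0.3, -0.2, 6.7]
width: 0.0098
gripper_force: 34.8
```

Emit:
send_rows:
  xyz:
    - [0, 0, 0.01]
    - [0, 0, 0.025]
    - [0, 0, 0.03]
    - [0, 0, 0.03]
    - [0, 0, 0.03]
    - [0, 0, 0.03]
    - [-0.018, 0.033, 0]
    - [-0.018, 0.033, 0]
    - [-0.018, 0.033, 0]
    - [-0.018, 0.033, 0]
    - [-0.018, 0.033, 0]
    - [-0.018, 0.033, 0]
  delta_rot:
    - [0, 0, 0]
    - [0, 0, 0]
    - [0, 0, 0]
    - [0, 0, 0]
    - [0, 0, 0]
    - [0, 0, 0]
    - [0, 0, 0]
    - [0, 0, 0]
    - [0, 0, 0]
    - [0, 0, 0]
    - [0, 0, 0]
    - [0, 0, 0]

```text
clock: 10.65
position: [0.4421, 0.1731, 0.193]
ee_rot: [-0.001, -0.004, 1.0, -0.0]
contact_force: [0.5, 0.8, 0.3]
width: 0.0097
gripper_force: 33.9
```

Emit:
send_rows:
  xyz:
    - [-0.018, 0.033, 0]
    - [-0.018, 0.033, 0]
    - [-0.018, 0.033, 0]
    - [-0.02, 0.033, 0]
    - [0, 0, 0]
    - [0, 0, 0]
  delta_rot:
    - [0, 0, 0]
    - [0, 0, 0]
    - [0, 0, 0]
    - [0, 0, 0]
    - [0, 0, 0]
    - [0, 0, 0]

```text
clock: 11.25
position: [0.3689, 0.3042, 0.1928]
ee_rot: [-0.0, -0.006, 1.0, -0.001]
contact_force: [0.4, -0.2, 0.1]
width: 0.0096
gripper_force: 33.8
```

```bash
python3 - <<'E'
from m import *
im=grab('wrist'); save(im,'w4.png'); s=readout.get_state(); print(s['position'],s['width'],s['gripper_force'])
E
```

```text
[0.36955066 0.30359659 0.19283813] 0.00950168136466379 33.82355511188507
```

View pics/w4.png

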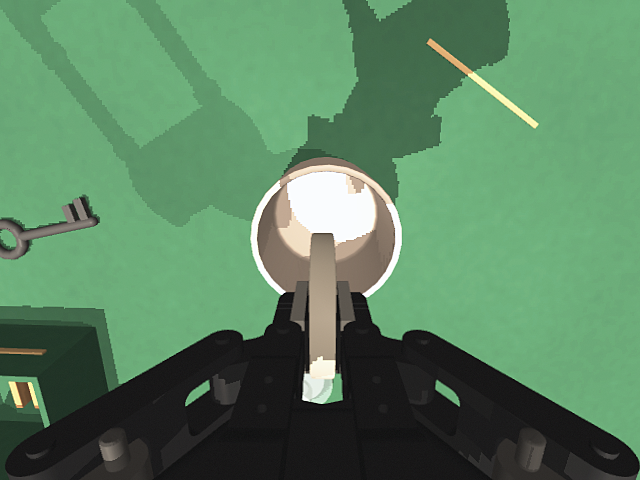

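The wrist picture shows the token hanging between the fingers at (322,300), the jar mouth centred on column 326, and the cradle empty at the lower left. I'll lower it in.

Emit:
send_rows:
  xyz:
    - [0.0015, 0.001, -0.03]
    - [0, 0, -0.03]
    - [0, 0, -0.03]
    - [0, 0, -0.025]
    - [0, 0, -0.02]
    - [0, 0, -0.014]
    - [0, 0, 0]
    - [0, 0, 0]
  delta_rot:
    - [0, 0, 0]
    - [0, 0, 0]
    - [0, 0, 0]
    - [0, 0, 0]
    - [0, 0, 0]
    - [0, 0, 0]
    - [0, 0, 0]
    - [0, 0, 0]

```text
clock: 12.1
position: [0.3721, 0.3043, 0.044]
ee_rot: [-0.0, -0.003, 1.0, -0.0]
contact_force: [-0.5, 0.6, -0.3]
width: 0.0095
gripper_force: 33.8
```

Emit:
send_rows:
  xyz:
    - [0, 0, 0]
    - [0, 0, 0]
    - [0, 0, 0]
    - [0, 0, 0]
    - [0, 0, 0.02]
    - [0, 0, 0.03]
    - [0, 0, 0.03]
    - [0, 0, 0.03]
    - [0, 0, 0.03]
    - [0, 0, 0.03]
  delta_rot:
    - [0, 0, 0]
    - [0, 0, 0]
    - [0, 0, 0]
    - [0, 0, 0]
    - [0, 0, 0]
    - [0, 0, 0]
    - [0, 0, 0]
    - [0, 0, 0]
    - [0, 0, 0]
    - [0, 0, 0]
  gripper: 0.03

```text
clock: 13.1
position: [0.371, 0.305, 0.2153]
ee_rot: [0.0, -0.004, 1.0, 0.0]
contact_force: [0.6, -0.2, 0.1]
width: 0.0301
gripper_force: 0.0
```

```bash
python3 - <<'E'
from m import *
im=grab('wrist'); s=readout.get_state(); print(s['position'],s['width'],s['gripper_force'])
uv,P,C=cloud(im,(230,140,420,330))
k=abs(P[:,2]-.094)<.004; print('rim',k.sum(),circ(P[k]),np.median(P[k,2]))
r=np.hypot(P[:,0]-.371,P[:,1]-.3052)<.046
k=r&(P[:,2]<.12); print('inside z', np.percentile(P[k,2],[1,25,50,75,99]).round(4),k.sum())
t=grab('top'); save(t,'t5.png',(110,270,350,400),3)
uv,P,C=cloud(t,(115,280,205,360))
k=abs(P[:,2]-.095)<.006; print('top rim',circ(P[k]),circ(hull_edge(uv[k],t,.095)),k.sum())
E
```

```text
[0.37363171 0.30671503 0.22019106] 0.03013740952629232 0.0
rim 2767 (array([0.37002216, 0.30635931]), np.float64(0.052872763860461046)) 0.09456247273236462
inside z [0.0041 0.0055 0.0061 0.0068 0.0698] 5876
top rim (array([0.37110535, 0.30557278]), np.float64(0.05351118451652952)) (array([0.3709831 , 0.30517582]), np.float64(0.05602759199032023)) 413
```

View pics/t5.png

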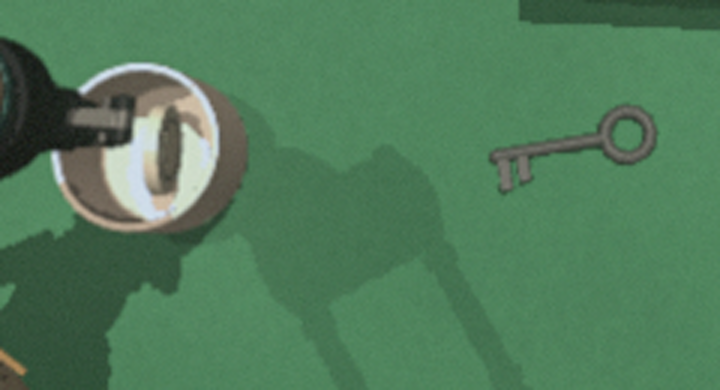

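The crop shows the token standing on edge inside the jar at (170,150), below the rim. The key at (570,140) is untouched. Now the lid.

Emit:
send_rows:
  xyz:
    - [0.013, -0.036, 0]
    - [0.013, -0.036, 0]
    - [0.013, -0.036, 0]
    - [0.013, -0.036, 0]
    - [0.013, -0.036, 0]
    - [0.013, -0.036, 0]
    - [0.013, -0.036, 0]
    - [0.013, -0.036, 0]
    - [0.013, -0.036, 0]
    - [0.013, -0.036, 0]
    - [0.013, -0.036, 0]
    - [0.013, -0.036, 0]
  delta_rot:
    - [0, 0, 0]
    - [0, 0, 0]
    - [0, 0, 0]
    - [0, 0, 0]
    - [0, 0, 0]
    - [0, 0, 0]
    - [0, 0, 0]
    - [0, 0, 0]
    - [0, 0, 0]
    - [0, 0, 0]
    - [0, 0, 0]
    - [0, 0, 0]
  gripper: 0.06

```text
clock: 14.4
position: [0.527, -0.1281, 0.2128]
ee_rot: [-0.001, -0.004, 1.0, 0.0]
contact_force: [0.3, 0.9, 1.1]
width: 0.0604
gripper_force: 0.0
```

Emit:
send_rows:
  xyz:
    - [0.013, -0.036, 0]
    - [0.013, -0.036, 0]
    - [0.013, -0.036, 0]
    - [0.016, -0.036, 0]
    - [0, 0, -0.02]
    - [0, 0, -0.02]
    - [0, 0, -0.02]
    - [0, 0, -0.02]
    - [0, 0, 0]
    - [0, 0, 0]
  delta_rot:
    - [0, 0, 0]
    - [0, 0, 0]
    - [0, 0, 0]
    - [0, 0, 0]
    - [0, 0, 0]
    - [0, 0, 0]
    - [0, 0, 0]
    - [0, 0, 0]
    - [0, 0, 0]
    - [0, 0, 0]

```text
clock: 15.4
position: [0.582, -0.2705, 0.1331]
ee_rot: [-0.001, -0.004, 1.0, 0.0]
contact_force: [0.3, 0.4, -0.3]
width: 0.0602
gripper_force: 0.0
```

```bash
python3 - <<'E'
from m import *
im=grab('wrist'); s=readout.get_state(); print(s['position'],s['width'])
uv,P,C=cloud(im,(200,120,440,420))
m=np.hypot(P[:,0]-.585,P[:,1]+.27)<.025
k=m&(P[:,2]>.036)&(P[:,2]<.05); print('knob',k.sum(),P[k].mean(0).round(4),circ(hull_edge(uv[k],im,.042)))
m=np.hypot(P[:,0]-.585,P[:,1]+.27)<.075; k=m&(abs(P[:,2]-.013)<.005); print('disc',k.sum(),P[k].min(0).round(4),P[k].max(0).round(4),circ(hull_edge(uv[k],im,.012)))
E
```

```text
[ 0.58263192 -0.2709051   0.13415849] 0.060065858850129036
knob 1343 [ 0.5834 -0.2705  0.0452] (array([ 0.58467602, -0.27043309]), np.float64(0.015158710600218622))
disc 15262 [ 0.5253 -0.3303  0.0089] [ 0.6449 -0.2114  0.0165] (array([ 0.58541899, -0.27074989]), np.float64(0.05987276804568552))
```

Emit:
send_rows:
  xyz:
    - [0.0025, 0, -0.03]
    - [0, 0, -0.03]
    - [0, 0, -0.025]
    - [0, 0, -0.015]
    - [0, 0, -0.01]
    - [0, 0, -0.004]
    - [0, 0, 0]
    - [0, 0, 0]
  delta_rot:
    - [0, 0, 0]
    - [0, 0, 0]
    - [0, 0, 0]
    - [0, 0, 0]
    - [0, 0, 0]
    - [0, 0, 0]
    - [0, 0, 0]
    - [0, 0, 0]

```text
clock: 16.25
position: [0.5857, -0.2713, 0.021]
ee_rot: [0.001, -0.004, 1.0, -0.001]
contact_force: [0.1, -0.1, -0.2]
width: 0.0598
gripper_force: 0.0
```

Emit:
send_rows:
  xyz:
    - [0, 0, 0]
    - [0, 0, 0]
    - [0, 0, 0]
    - [0, 0, 0]
    - [0, 0, 0]
    - [0, 0, 0]
  delta_rot:
    - [0, 0, 0]
    - [0, 0, 0]
    - [0, 0, 0]
    - [0, 0, 0]
    - [0, 0, 0]
    - [0, 0, 0]
  gripper: 0.018
  force: 40

```text
clock: 16.85
position: [0.5854, -0.2711, 0.0208]
ee_rot: [0.001, -0.004, 1.0, -0.0]
contact_force: [0.3, 0.5, 5.7]
width: 0.0286
gripper_force: 39.9
```

Emit:
send_rows:
  xyz:
    - [0, 0, 0.005]
    - [0, 0, 0.01]
    - [0, 0, 0.015]
    - [0, 0, 0]
    - [0, 0, 0]
  delta_rot:
    - [0, 0, 0]
    - [0, 0, 0]
    - [0, 0, 0]
    - [0, 0, 0]
    - [0, 0, 0]

```text
clock: 17.35
position: [0.5848, -0.2709, 0.0499]
ee_rot: [0.0, -0.004, 1.0, -0.0]
contact_force: [-0.3, -0.5, -3.3]
width: 0.0287
gripper_force: 39.8
```

Emit:
send_rows:
  xyz:
    - [0, 0, 0.02]
    - [0, 0, 0.03]
    - [0, 0, 0.03]
    - [0, 0, 0.03]
    - [0, 0, 0.03]
    - [0, 0.01, 0.01]
    - [-0.01, 0.02, 0]
    - [-0.011, 0.03, 0]
    - [-0.011, 0.03, 0]
    - [-0.011, 0.03, 0]
    - [-0.011, 0.03, 0]
    - [-0.011, 0.03, 0]
  delta_rot:
    - [0, 0, 0]
    - [0, 0, 0]
    - [0, 0, 0]
    - [0, 0, 0]
    - [0, 0, 0]
    - [0, 0, 0]
    - [0, 0, 0]
    - [0, 0, 0]
    - [0, 0, 0]
    - [0, 0, 0]
    - [0, 0, 0]
    - [0, 0, 0]

```text
clock: 18.55
position: [0.518, -0.0886, 0.198]
ee_rot: [-0.002, -0.004, 1.0, 0.001]
contact_force: [-0.7, 0.3, -2.4]
width: 0.0286
gripper_force: 40.1
```

Emit:
send_rows:
  xyz:
    - [-0.011, 0.03, 0]
    - [-0.011, 0.03, 0]
    - [-0.011, 0.03, 0]
    - [-0.011, 0.03, 0]
    - [-0.011, 0.03, 0]
    - [-0.011, 0.03, 0]
    - [-0.011, 0.03, 0]
    - [-0.011, 0.03, 0]
    - [-0.011, 0.03, 0]
    - [-0.011, 0.03, 0]
    - [-0.011, 0.03, 0]
    - [-0.011, 0.03, 0]
  delta_rot:
    - [0, 0, 0]
    - [0, 0, 0]
    - [0, 0, 0]
    - [0, 0, 0]
    - [0, 0, 0]
    - [0, 0, 0]
    - [0, 0, 0]
    - [0, 0, 0]
    - [0, 0, 0]
    - [0, 0, 0]
    - [0, 0, 0]
    - [0, 0, 0]

```text
clock: 19.75
position: [0.3856, 0.2702, 0.1983]
ee_rot: [-0.001, -0.004, 1.0, -0.0]
contact_force: [0.8, 0.5, -3.0]
width: 0.0289
gripper_force: 40.1
```

Emit:
send_rows:
  xyz:
    - [-0.011, 0.02, 0]
    - [-0.004, 0.013, 0]
    - [0, 0, 0]
    - [0, 0, 0]
    - [0, 0, 0]
  delta_rot:
    - [0, 0, 0]
    - [0, 0, 0]
    - [0, 0, 0]
    - [0, 0, 0]
    - [0, 0, 0]

```text
clock: 20.25
position: [0.3732, 0.3012, 0.1995]
ee_rot: [-0.0, -0.004, 1.0, -0.0]
contact_force: [-0.2, -0.6, -2.7]
width: 0.0288
gripper_force: 40.2
```

```bash
python3 - <<'E'
from m import *
s=readout.get_state(); print(s['position'],s['ee_rot'],s['contact_force'],s['width'])
p=s['position']
im=grab('wrist')
uv,P,C=cloud(im,(150,60,490,420))
m=(np.hypot(P[:,0]-p[0],P[:,1]-p[1])<.07)&(abs(P[:,2]-(p[2]-.0068))<.012)&(P[:,0]<p[0]-.012)
q=P[m]; n=np.linalg.lstsq(np.c_[q[:,:2]-p[:2],np.ones(len(q))],q[:,2],rcond=None)[0]; print('disc plane slope,z',n,len(q),q.min(0),q.max(0))
print('visible edge circle',circ(hull_edge(uv[m],im,p[2]-.008)))
save(im,'w6.png',(120,60,520,360),2)
t=grab('top'); uv,P,C=cloud(t,(90,250,230,370)); k=abs(P[:,2]-.095)<.006; print(k.sum())
E
```

```text
[0.37315449 0.30118109 0.19951885] [-9.73873202e-05 -3.81998552e-03  9.99992595e-01 -4.55873828e-04] [-0.2018833  -0.64848319 -2.68168085] 0.028804921187377985
disc plane slope,z [ 0.01019158 -0.00217213  0.19296728] 19682 [0.31308906 0.24253282 0.1876121 ] [0.36115138 0.35898072 0.20469602]
visible edge circle (array([0.36140924, 0.29968943]), np.float64(0.0508600613585302))
199
```

View pics/w6.png

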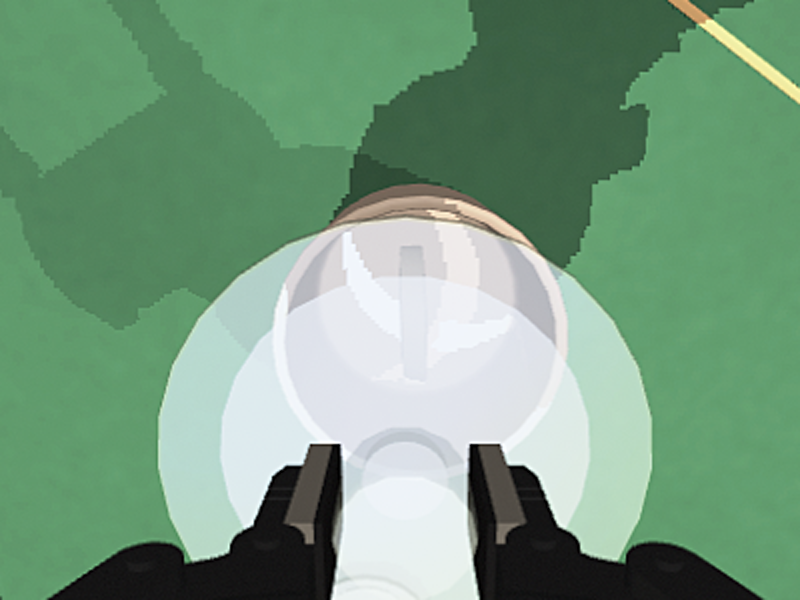

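The picture shows the lid held level, centred on the fingers at (405,470), with the jar and the token's edge visible through it. I'll centre it and lower it.

Emit:
send_rows:
  xyz:
    - [-0.002, 0.0045, 0]
    - [0, 0, -0.02]
    - [0, 0, -0.02]
    - [0, 0, -0.02]
    - [0, 0, -0.01]
    - [0, 0, -0.006]
    - [0, 0, -0.004]
    - [0, 0, -0.002]
    - [0, 0, -0.002]
    - [0, 0, 0]
    - [0, 0, 0]
  delta_rot:
    - [0, 0, 0]
    - [0, 0, 0]
    - [0, 0, 0]
    - [0, 0, 0]
    - [0, 0, 0]
    - [0, 0, 0]
    - [0, 0, 0]
    - [0, 0, 0]
    - [0, 0, 0]
    - [0, 0, 0]
    - [0, 0, 0]

```text
clock: 21.45
position: [0.3711, 0.3068, 0.1162]
ee_rot: [0.0, -0.004, 1.0, 0.0]
contact_force: [0.2, -0.4, -4.1]
width: 0.029
gripper_force: 40.3
```

Emit:
send_rows:
  xyz:
    - [0, 0, -0.002]
    - [0, 0, -0.002]
    - [0, 0, -0.001]
    - [0, 0, 0]
    - [0, 0, 0]
  delta_rot:
    - [0, 0, 0]
    - [0, 0, 0]
    - [0, 0, 0]
    - [0, 0, 0]
    - [0, 0, 0]

```text
clock: 21.95
position: [0.3709, 0.3067, 0.1108]
ee_rot: [-0.0, -0.004, 1.0, 0.0]
contact_force: [-0.3, 0.4, -3.3]
width: 0.0289
gripper_force: 40.3
```

Emit:
send_rows:
  xyz:
    - [0, -0.0005, -0.001]
    - [0, 0, -0.001]
    - [0, 0, -0.0005]
    - [0, 0, 0]
    - [0, 0, 0]
  delta_rot:
    - [0, 0, 0]
    - [0, 0, 0]
    - [0, 0, 0]
    - [0, 0, 0]
    - [0, 0, 0]

```text
clock: 22.45
position: [0.3709, 0.3062, 0.1083]
ee_rot: [0.0, -0.004, 1.0, 0.0]
contact_force: [0.2, -0.4, -2.9]
width: 0.0288
gripper_force: 40.3
```

Emit:
send_rows:
  xyz:
    - [0, 0, -0.0005]
    - [0, 0, -0.0005]
    - [0, 0, 0]
    - [0, 0, 0]
  delta_rot:
    - [0, 0, 0]
    - [0, 0, 0]
    - [0, 0, 0]
    - [0, 0, 0]

```text
clock: 22.85
position: [0.3709, 0.3062, 0.1078]
ee_rot: [0.0, -0.004, 1.0, 0.0]
contact_force: [-1.6, -1.3, 3.5]
width: 0.0285
gripper_force: 40.7
```

Contact is felt. I'll release, rise, and check.

Emit:
send_rows:
  xyz:
    - [0, 0, 0]
    - [0, 0, 0]
    - [0, 0, 0]
    - [0, 0, 0]
    - [0, 0, 0.01]
    - [0, 0, 0.03]
    - [0, 0, 0.03]
    - [0, 0, 0.03]
    - [0, 0, 0]
    - [0, 0, 0]
  delta_rot:
    - [0, 0, 0]
    - [0, 0, 0]
    - [0, 0, 0]
    - [0, 0, 0]
    - [0, 0, 0]
    - [0, 0, 0]
    - [0, 0, 0]
    - [0, 0, 0]
    - [0, 0, 0]
    - [0, 0, 0]
  gripper: 0.055

```text
clock: 23.85
position: [0.3711, 0.3063, 0.2083]
ee_rot: [0.001, -0.004, 1.0, 0.001]
contact_force: [-0.9, -0.7, -0.3]
width: 0.0545
gripper_force: 0.0
```

```bash
cat > chk.py <<'E'
from m import *
s=readout.get_state(); print(s['clock'],s['position'])
for n,b in (('wrist',(150,60,490,420)),('top',(90,250,230,370))):
    im=grab(n); uv,P,C=cloud(im,b)
    r=np.hypot(P[:,0]-.371,P[:,1]-.3057); m=(r<.057)&(r>.02)&(abs(P[:,2]-.101)<.008)
    q=P[m]; print(n,'disc slope,z(should be .101)',np.linalg.lstsq(np.c_[q[:,:2]-[.371,.3057],np.ones(len(q))],q[:,2],rcond=None)[0].round(4),len(q))
    k=(r<.07)&(abs(P[:,2]-.101)<.008); print(' edge',circ(hull_edge(uv[k],im,.1)))
    k=(r<.02)&(P[:,2]>.127)&(P[:,2]<.14); print(' knob',k.sum(),P[k].mean(0).round(4))
E
python3 chk.py
```

```text
23.85 [0.37109299 0.30634026 0.20825287]
wrist disc slope,z(should be .101) [ 0.0004 -0.0011  0.1009] 14536
 edge (array([0.37086845, 0.30559406]), np.float64(0.05957847897177262))
 knob 1442 [0.3696 0.3059 0.1325]
top disc slope,z(should be .101) [-0.0017  0.0007  0.1003] 1823
 edge (array([0.37143427, 0.30522397]), np.float64(0.05988924034520587))
 knob 43 [0.3617 0.3058 0.132 ]
```

The lid is seated (disc top 0.101, slope under 0.002) and centred on the jar. Now to shut the flap, I'll go over behind the ball with closed fingers.

Emit:
send_rows:
  xyz:
    - [0, 0, 0.028]
    - [0, 0, 0.028]
    - [0, 0, 0.028]
    - [0, 0, 0.028]
    - [0.026, -0.028, 0]
    - [0.026, -0.028, 0]
    - [0.026, -0.028, 0]
    - [0.026, -0.028, 0]
    - [0.026, -0.028, 0]
    - [0.026, -0.028, 0]
    - [0.026, -0.028, 0]
    - [0.026, -0.028, 0]
  delta_rot:
    - [0, 0, 0]
    - [0, 0, 0]
    - [0, 0, 0]
    - [0, 0, 0]
    - [0, 0, 0]
    - [0, 0, 0]
    - [0, 0, 0]
    - [0, 0, 0]
    - [0, 0, 0]
    - [0, 0, 0]
    - [0, 0, 0]
    - [0, 0, 0]
  gripper: 0.0

```text
clock: 25.15
position: [0.5792, 0.0808, 0.3175]
ee_rot: [-0.002, -0.004, 1.0, 0.0]
contact_force: [0.8, 0.9, -0.1]
width: 0.0002
gripper_force: 0.0
```

Emit:
send_rows:
  xyz:
    - [0.026, -0.028, 0]
    - [0.026, -0.028, 0]
    - [0.026, -0.028, 0]
    - [0.028, -0.025, 0]
    - [0, 0, -0.025]
    - [0, 0, -0.025]
    - [0, 0, -0.019]
    - [0, 0, 0]
    - [0, 0, 0]
  delta_rot:
    - [0, 0, 0]
    - [0, 0, 0]
    - [0, 0, 0]
    - [0, 0, 0]
    - [0, 0, 0]
    - [0, 0, 0]
    - [0, 0, 0]
    - [0, 0, 0]
    - [0, 0, 0]

```text
clock: 26.05
position: [0.6845, -0.0268, 0.2492]
ee_rot: [-0.001, -0.004, 1.0, 0.0]
contact_force: [0.1, 0.3, 0.4]
width: 0.0002
gripper_force: 0.0
```

```bash
python3 - <<'E'
from m import *
s=readout.get_state(); print(s['clock'],s['position'],s['width'])
im=grab('wrist'); uv,P,C=cloud(im,(230,0,410,300)); k=(C[:,0]>C[:,1]*1.3)&(P[:,2]>.2)&(np.hypot(P[:,0]-.644,P[:,1]+.026)<.03)
A=np.c_[2*P[k],np.ones(k.sum())]; b=np.linalg.lstsq(A,(P[k]**2).sum(1),rcond=None)[0]; print(k.sum(),'ball',b[:3],np.sqrt(b[3]+b[:3]@b[:3]))
a=np.linspace(1.57,0,23); H=np.array([.644,.087])
T=H+.17*np.c_[-np.cos(a),np.sin(a)]+np.c_[.024*np.sin(a),.013*np.cos(a)-.006*np.sin(a)]
T=np.vstack([s['position'][[0,2]],T]); print(np.diff(T,axis=0).round(4).tolist(),T[-1])
E
```

```text
26.05 [ 0.68453702 -0.02676179  0.24918932] 0.0002186085465562071
3089 ball [ 0.64596406 -0.02704102  0.25075836] 0.01812072859600888
[[-0.0167, 0.0018], [-0.0122, 0.0005], [-0.0122, -0.0003], [-0.0122, -0.0012], [-0.0122, -0.002], [-0.012, -0.0028], [-0.0119, -0.0036], [-0.0116, -0.0044], [-0.0113, -0.0052], [-0.0109, -0.0059], [-0.0105, -0.0066], [-0.01, -0.0073], [-0.0095, -0.0079], [-0.0089, -0.0085], [-0.0083, -0.0091], [-0.0077, -0.0096], [-0.007, -0.01], [-0.0062, -0.0105], [-0.0055, -0.0108], [-0.0047, -0.0111], [-0.0038, -0.0114], [-0.003, -0.0115], [-0.0021, -0.0117]] [0.474 0.1  ]
```

Emit:
send_rows:
  xyz:
    - [-0.008, 0, 0.001]
    - [-0.009, 0, 0.001]
    - [-0.0122, 0, 0.0005]
    - [-0.0122, 0, -0.0003]
    - [-0.0122, 0, -0.0012]
    - [-0.0122, 0, -0.002]
    - [-0.012, 0, -0.0028]
    - [-0.0119, 0, -0.0036]
    - [-0.0116, 0, -0.0044]
    - [-0.0113, 0, -0.0052]
    - [-0.0109, 0, -0.0059]
    - [-0.0105, 0, -0.0066]
  delta_rot:
    - [0, 0, 0]
    - [0, 0, 0]
    - [0, 0, 0]
    - [0, 0, 0]
    - [0, 0, 0]
    - [0, 0, 0]
    - [0, 0, 0]
    - [0, 0, 0]
    - [0, 0, 0]
    - [0, 0, 0]
    - [0, 0, 0]
    - [0, 0, 0]

```text
clock: 27.3
position: [0.5499, -0.0268, 0.2218]
ee_rot: [0.001, -0.004, 1.0, -0.0]
contact_force: [1.6, 0.4, 0.1]
width: 0.0001
gripper_force: 0.4
```

Emit:
send_rows:
  xyz:
    - [-0.01, 0, -0.0073]
    - [-0.0095, 0, -0.0079]
    - [-0.0089, 0, -0.0085]
    - [-0.0083, 0, -0.0091]
    - [-0.0077, 0, -0.0096]
    - [-0.007, 0, -0.01]
    - [-0.0062, 0, -0.0105]
    - [-0.0055, 0, -0.0108]
    - [-0.0047, 0, -0.0111]
    - [0, 0, 0]
  delta_rot:
    - [0, 0, 0]
    - [0, 0, 0]
    - [0, 0, 0]
    - [0, 0, 0]
    - [0, 0, 0]
    - [0, 0, 0]
    - [0, 0, 0]
    - [0, 0, 0]
    - [0, 0, 0]
    - [0, 0, 0]

```text
clock: 28.3
position: [0.4807, -0.0265, 0.1343]
ee_rot: [-0.002, -0.004, 1.0, 0.0]
contact_force: [-0.5, -0.7, 0.5]
width: -0.0001
gripper_force: 0.0
```

Emit:
send_rows:
  xyz:
    - [-0.003, 0, -0.01]
    - [-0.003, 0, -0.01]
    - [0, 0, -0.007]
    - [0, 0, -0.005]
    - [0, 0, -0.002]
    - [0, 0, 0]
    - [0, 0, 0]
  delta_rot:
    - [0, 0, 0]
    - [0, 0, 0]
    - [0, 0, 0]
    - [0, 0, 0]
    - [0, 0, 0]
    - [0, 0, 0]
    - [0, 0, 0]

```text
clock: 29.0
position: [0.4775, -0.0269, 0.1022]
ee_rot: [0.0, -0.004, 1.0, 0.0]
contact_force: [-0.5, -0.9, 0.3]
width: 0.0001
gripper_force: 0.0
```

```bash
python3 - <<'E'
from m import *
for n,b in (('wrist',(200,100,440,470)),('top',(270,180,375,290)),('side',(280,205,380,290))):
    im=grab(n); uv,P,C=cloud(im,b)
    k=(abs(P[:,0]-.575)<.06)&(abs(P[:,1]+.026)<.065)&(P[:,2]>.07)&(P[:,2]<.13)&(C.min(1)>120)
    q=P[k]
    if len(q)>50: print(n,'flap plane',np.linalg.lstsq(np.c_[q[:,0]-.644,q[:,1]+.026,np.ones(len(q))],q[:,2],rcond=None)[0].round(4),len(q))
    k=(C[:,0]>C[:,1]*1.3)&(P[:,2]>.06)&(P[:,2]<.13)&(np.hypot(P[:,0]-.474,P[:,1]+.026)<.03)
    if k.sum()>20: print(n,'ball pts',k.sum(),P[k].min(0).round(4),P[k].max(0).round(4))
E
```

```text
wrist flap plane [-0.0107 -0.0018  0.0885] 742
wrist ball pts 1255 [ 0.46   -0.0405  0.0846] [ 0.4776 -0.0133  0.1136]
top flap plane [-0.0126  0.0054  0.0885] 233
side flap plane [-0.0056 -0.0018  0.0922] 1751
side ball pts 68 [ 0.4642 -0.0301  0.0846] [ 0.4851 -0.0113  0.1204]
```

The flap is nearly shut (about 0.01 rad). I'll press gently to the end.

Emit:
send_rows:
  xyz:
    - [0, 0, -0.001]
    - [0, 0, -0.001]
    - [0, 0, -0.0005]
    - [0, 0, 0]
    - [0, 0, 0]
  delta_rot:
    - [0, 0, 0]
    - [0, 0, 0]
    - [0, 0, 0]
    - [0, 0, 0]
    - [0, 0, 0]

```text
clock: 29.65
position: [0.4773, -0.0269, 0.0998]
ee_rot: [0.0, -0.004, 1.0, -0.0]
contact_force: [-0.1, 0.4, 1.5]
width: 0.0002
gripper_force: 1.4
```

Emit:
send_rows:
  xyz:
    - [0, 0, -0.001]
    - [0, 0, -0.0005]
    - [0, 0, 0]
    - [0, 0, 0]
  delta_rot:
    - [0, 0, 0]
    - [0, 0, 0]
    - [0, 0, 0]
    - [0, 0, 0]

```text
clock: 30.05
position: [0.4774, -0.0269, 0.0994]
ee_rot: [0.001, -0.004, 1.0, -0.0]
contact_force: [-2.0, 0.3, 11.3]
width: 0.0004
gripper_force: 5.8
```

The force rose to 11 N with no further travel, so the flap is on its stop. I'll lift away and check everything.

Emit:
send_rows:
  xyz:
    - [0, 0, 0.01]
    - [0, 0, 0.03]
    - [0, 0, 0.04]
    - [0, 0, 0.04]
    - [-0.04, 0, 0]
    - [-0.04, 0, 0]
    - [-0.04, 0, 0]
    - [-0.04, 0, 0]
    - [0, 0, 0]
    - [0, 0, 0]
  delta_rot:
    - [0, 0, 0]
    - [0, 0, 0]
    - [0, 0, 0]
    - [0, 0, 0]
    - [0, 0, 0]
    - [0, 0, 0]
    - [0, 0, 0]
    - [0, 0, 0]
    - [0, 0, 0]
    - [0, 0, 0]

```text
clock: 31.05
position: [0.3168, -0.0268, 0.2184]
ee_rot: [0.001, -0.004, 1.0, -0.0]
contact_force: [0.6, -0.2, -0.4]
width: -0.0
gripper_force: 0.0
```

```bash
python3 - <<'E'
from m import *
im=grab('top'); save(im,'end.png'); s=readout.get_state(); print(s['clock'],s['position'],s['contact_force'])
uv,P,C=cloud(im,(275,180,375,295))
k=(abs(P[:,0]-.575)<.065)&(abs(P[:,1]+.026)<.065)&(P[:,2]>.07)&(C.min(1)>130); q=P[k]
print('flap',np.linalg.lstsq(np.c_[q[:,0]-.644,q[:,1]+.026,np.ones(len(q))],q[:,2],rcond=None)[0].round(4),len(q))
k=(C[:,0]>C[:,1]*1.3)&(P[:,2]>.06)&(np.hypot(P[:,0]-.474,P[:,1]+.026)<.03); print('ball top',P[k,2].max(),P[k].mean(0))
uv,P,C=cloud(im,(90,250,230,370)); r=np.hypot(P[:,0]-.371,P[:,1]-.3055); m=(r<.057)&(r>.02)&(abs(P[:,2]-.101)<.008); q=P[m]
print('lid',np.linalg.lstsq(np.c_[q[:,:2]-[.371,.3055],np.ones(len(q))],q[:,2],rcond=None)[0].round(4),len(q))
uv,P,C=cloud(im,(165,212,212,256)); k=P[:,2]>0.006; print('small',circ(hull_edge(uv[k],im,.012)))
E
```

```text
31.1 [ 0.31782819 -0.02704432  0.21847831] [ 0.92282873 -0.3684017   0.3106073 ]
flap [-0.0014 -0.0012  0.0883] 3700
ball top 0.10217260351578195 [ 0.47324157 -0.02633968  0.09830798]
lid [0.002  0.0026 0.1003] 2207
small (array([0.56687665, 0.28214877]), np.float64(0.04103212219096688))
```

View pics/end.png

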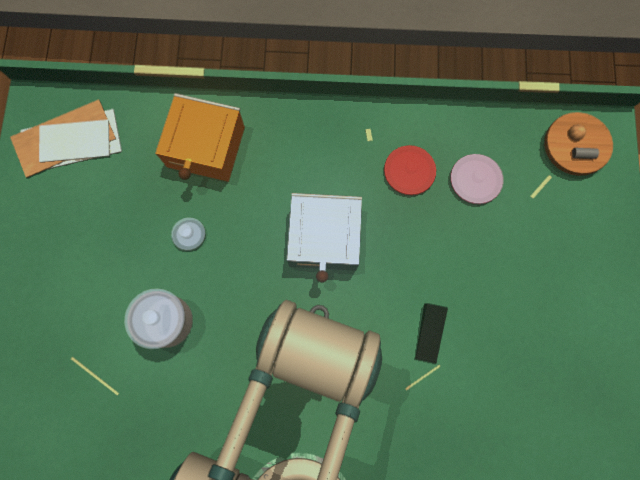

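The last picture shows the flap shut (325,230), the lid on the jar (157,320), and the small lid (188,234) and wedge (431,333) where they were. The key lies under the arm, with its ring still at (319,312).

```bash
python3 -c "
from rig import order; print(order.sign_off())"
```

```text
the job is handed in; nothing more can be done
None
```

The job is handed in at about 31 s: the token is in the jar, the glass lid sits level and fully seated on it, the flap is shut, and the small lid, wedge and key showed no sign of having moved.

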